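# Bath brush out of the lidded box

### The arm

A 7-joint arm with a two-finger parallel gripper is mounted at the origin on the work surface. World frame = base frame: x ahead of the robot, y to its left, z up, the work surface at z = 0. Lengths are in mm, angles in rad, forces in N, time in s.
With the tool pointing down it reaches from about 400 to 925 mm from the base axis. Payload 5.6 kg.
Tool frame: the origin (TCP) lies at the very end of the fingers, on their centre line; the grasp point (between the pads) lies 19 mm behind it; z points along the fingers, y is the direction in which the jaws open and shut (so a half turn about z gives the same grasp; the last joint's range is limited). The gripper opens to 85 mm and grips with 20 to 120 N. Pads are 22 mm wide; open, the fingers measure 114 mm over their backs; the gripper's body (76 mm by 85 mm) begins 54 mm behind the grasp point. The pads swing forward as they close: fully open they stand 13 mm farther back than shut.
Start: joints at [-1.259, 0.468, -0.012, 1.603, 0.006, 1.071, -0.056], TCP at [225.853, 609.508, 200.29] pointing down, gripper open.
Joint ranges: [-2.53, 2.53], [-0.31, 2.02], [-1.57, 1.55], [0.28, 2.44], [-1.29, 4.43], [0.15, 1.84], [-2.92, 2.92]. Speed limits (rad/s): [2.57, 2.57, 3.14, 3.14, 3.14, 3.14, 3.14].

### API

Orientations are given as a unit quaternion [w, x, y, z].
In Python, from workcell import status, viewer, workorder gives the robot as it stands.
- The arm moves only by the tool carry_out, never from a script. Its argument "steps" is a list of rows, each a list of 2 entries, a list of its own where there are three numbers: the shift along the tool's x, y, z in mm, then the turn about the tool's z in rad. A call has 1 to 10 rows; each row shifts and turns the pose as measured when the row begins, along the tool's axes as they then stand; what a row does not reach is not made up. A row lasts 1/8 s, in which the tool goes at most 62.5 mm and 10.7 degrees, less where a joint would pass 70% of its speed; a pose out of reach is approached as far as the arm can. A call is refused whole if a number of a shift passes 62.5 or a number of a turn 0.188, either way. A call with a gripper value outside its range is refused whole. "hand" is the finger opening in mm, from 0 to 85.4, set as the call begins (left out, the last holds). The fingers move at their own pace and stop on an object; "force" is the grip in N (left out, the last holds). Time passes only in rows, so rows that do not move let the fingers close. It gives the time, the measured TCP pose, the force and the opening at its end, in the units of the state.
- status.observe(): the state, without advancing time (a new reading comes with each control period).
- viewer.grab_frame(name): name is "scene" or "top"; returns a dict with "color" (384x512x3 uint8, red, green, blue), "vertical_fov" (degrees; the focal length in pixels is half the picture's height over the tangent of half this angle, whatever the lens; pixels are square), "cx", "cy" (the principal point, pixels), "rvec" (rotation vector, rad) and "tvec" (3), from world to camera coordinates, as OpenCV has them. Camera axes: x right, y down, z forward; pixel columns grow to the right and rows downward; lengths in mm; the calibration is good to about 2 mm. A picture is of the moment at which its call begins. There is no depth.
- workorder.hand_in(): hands the job in, once; it reports no verdict.
The state is a dict: "clock": time; "qpos": joint angles; "qd": joint speeds; "joint_efforts": joint torques, N m; "tool_pos": TCP position; "tcp_rot": TCP orientation; "wrist_force": force on the tool from outside, world axes, zero at the start; "moment": the same for the moment, N m; "grip_width": finger opening in mm.
Only numpy, scipy, OpenCV 4.12 (cv2) and the standard library are available. Lean on these libraries where they do the work, as an engineer would, in place of code of your own. Each camera call takes 0.05 s, during which the arm holds its last target. There are 200 camera calls.

### The job

The long wooden bath brush lies in the white plastic box and is too long to come straight up through the opening. Turn the lid's locking knob clockwise a quarter turn to its stop, slide the clear lid right back over the covered half, then raise the brush's head end and draw the brush out diagonally. Finish while holding the brush still in the gripper, all of it at least 5 cm above the lid, with the lid left open and the cup, soap dish and jar left where they stand.

Things in the scene. Friction and masses are not known exactly. Their poses are not given: they have to be found in the camera images.
- box: White plastic box fixed to the shelf, 280 (x) x 160 mm (y), rim 75 mm high, side rails widen the rim to 188 mm; walls 5 mm, hollow 270 x 150 mm, its floor at 5 mm. Half x = -140 to -5 mm has a fixed cover plate 69 to 75 mm high (64 mm free beneath); half x = -5 to 135 mm is open under the lid. Origin: centre of underside; z up, x from covered to open half, away from the robot within 0.35 rad.
- rim (a point): Centre of the open half at rim height: box x = 70, y = 0, z = 75 mm; box axes.
- lid (a joint): Clear plastic lid, 150 x 180 x 5 mm, top face 81 mm high (white ribs to 85 mm), slides along the box's -x over the covered half: 0 m shut, 0.135 m fully back; friction about 1.5 N, stays where left. A pin locks it at 0 until the knob passes about 1.0 rad. Shut, it spans box x = -11 to 139 mm; fully back, x = 4 to 135 mm is open.
- lid_edge (a point): Middle of the lid's far (+x) edge, at its top face; moves with the lid.
- knob (a joint): Grey locking knob on the lid. 0 rad locked (bar grip across the box, along its y), grows clockwise seen from above to the stop at 1.5 rad (bar along the box's x). Starts at 0 to 0.2. Turns with about 0.06 N m and stays where left.
- knob_grip (a point): Point on the knob's vertical axis 28 mm above the lid's top face; at box x = 60, y = 80 mm with the lid shut, moves with the lid. Knob: hub 32 mm across, 10 mm high, then a bar grip 46 mm long, 14 mm thick, from 10 to 38 mm above the lid. Site x axis across the bar, y along it.
- brush: Loose wooden bath brush 230 mm long, 100 to 200 g, on its back on the box floor, roughly along the box. Origin: mid-length at the underside; x towards the head, z up. Handle x = -115 to 40 mm, 20 wide, 18 thick, mostly under the cover; wooden head x = 35 to 115 mm, 36 wide, 22 thick, under a 70 x 28 mm bristle pad 10 mm high, in the open half.
- head_end (a point): Centre of the brush's head end face (brush x = 115 mm).
- handle_end (a point): Centre of the brush's handle end face (brush x = -115 mm).
- cup: Green ceramic cup, 74 mm across, 85 mm high, standing beside the box; bystander. Origin: centre of the underside.
- soap_dish: Round steel soap dish, 100 mm across, 28 mm high; bystander. Origin: centre of the underside.
- jar: Closed white plastic jar, 66 mm across, 80 mm high; bystander. Origin: centre of the underside.

How it is judged:
By the outcome, as a careful person would: the job done as asked, in the order asked, and still so for the second after the job is handed in, while the arm keeps its last pose, push and grip.
It also fails if it takes over 58 s, if anything falls off the work surface, if the arm or the gripper's body presses on something with over 40 N, if the wrist force passes 120 N, or if a joint passes its speed limit or range.

## Working session

There is one attempt and no reset: what is moved stays moved. The work goes in short steps, Python scripts to look and compute and a tool call to move; the robot and the scene stay as the last step left them, time stands still between calls to the robot, and variables do not carry over. Pictures are saved under pics/ and viewed, about 8 in all and at most 12, crops included, and the job is handed in when it is done.

Besides the shell and the picture viewer there is one more tool, called after "Request:" as name(argument=value, ...) on one line, values as JSON. carry_out: Moves the arm, as the interface text tells. Its arguments: {"type":"object","properties":{"steps":{"type":"array","items":{"type":"array"}},"hand":{"type":"number"},"force":{"type":"number"}},"required":["steps"]}

```bash
mkdir -p pics; cat > h.py <<'E'
import numpy as np, cv2
from workcell import status, viewer, workorder
def cam(n,save=None,crop=None,s=1):
    f=viewer.grab_frame(n); h,w=f["color"].shape[:2]
    F=h/2/np.tan(np.radians(f["vertical_fov"])/2)
    K=np.array([[F,0,f["cx"]],[0,F,f["cy"]],[0,0,1]]);R=cv2.Rodrigues(np.array(f["rvec"],float))[0];t=np.array(f["tvec"],float).reshape(3)
    if save:
        im=f["color"][:,:,::-1].copy()
        if crop: im=im[crop[1]:crop[3],crop[0]:crop[2]]
        cv2.imwrite("pics/"+save,cv2.resize(im,None,fx=s,fy=s,interpolation=cv2.INTER_CUBIC))
    return K,R,t
def at(c,uv,z):
    K,R,t=c; d=R.T@np.linalg.inv(K)@np.array([*uv,1.]); o=-R.T@t
    return o+d*(z-o[2])/d[2]
def proj(c,p):
    K,R,t=c; q=K@(R@np.array(p,float)+t); return q[:2]/q[2]
E
python3 - <<'E'
from h import *
for n in("top","scene"):
    c=cam(n,n+"0.png",s=1.5); print(n,-c[1].T@c[2],c[1].tolist(),c[0][0])
s=status.observe();print(s)
E
```

```text
top [502.29170416  42.5405796  930.77940731] [[-0.0035036073580119176, -0.9995110978935141, -0.031069115262312978], [-0.9965323450201619, 0.006072678377892604, -0.08298438350639152], [0.08313248501096351, 0.030670633593401383, -0.9960664145381478]] [374.87786043   0.         258.99280427]
scene [1327.58455286 -169.48534553  794.11753244] [[0.2726719304599853, 0.9620433826508137, -0.011070150721898597], [0.633511432395989, -0.1881920428952346, -0.7504978481078416], [-0.7240948027453367, 0.1976266300089602, -0.6607801690036511]] [457.40953981   0.         258.89419253]
{'clock': 0.1, 'qpos': array([-1.25903372,  0.46831934, -0.01159082,  1.60355565,  0.00599369,
        1.07138535, -0.05631341]), 'qd': array([-0.0004483 , -0.00157999,  0.001175  , -0.00296574,  0.0011139 ,
       -0.00057769,  0.00121595]), 'joint_efforts': array([ 4.32127872e-04, -5.33525670e+01,  2.11904902e-02, -2.51968396e+01,
        1.14849274e-02,  4.33994734e-03,  4.30848019e-06]), 'tool_pos': array([225.6646234 , 608.97042648, 199.40400958]), 'tcp_rot': array([-8.62032076e-05,  1.76497537e-01,  9.84300743e-01, -8.12102066e-04]), 'wrist_force': array([-0.7165963 , -0.42920251,  0.40125707]), 'moment': array([ 0.01172319, -0.00786376, -0.01576892]), 'grip_width': 84.92813432427195}
```

View pics/top0.png

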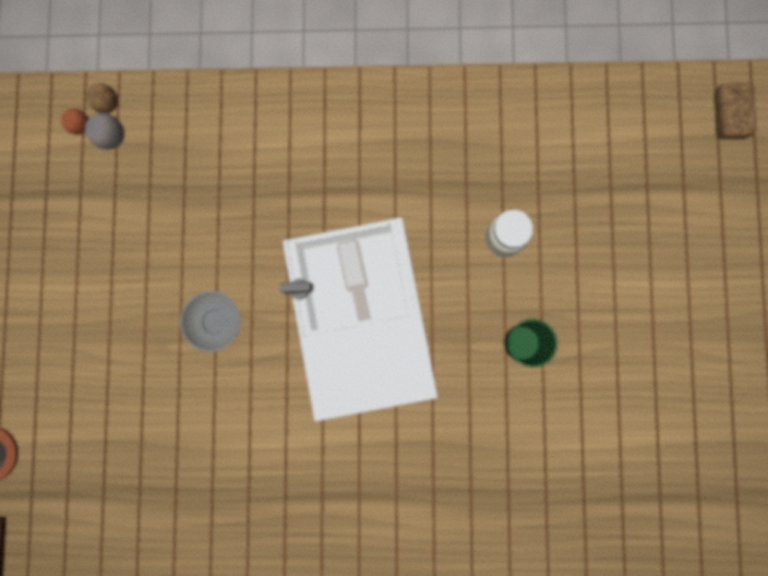

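View pics/scene0.png

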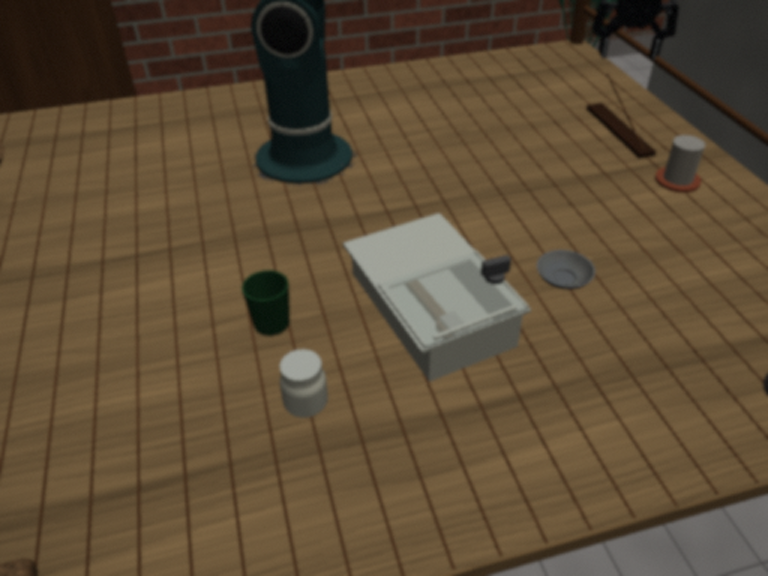

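The top view shows the box with rim corners near (284,240), (402,218), (437,398), (316,420), the knob bar at about (297,288) and the brush head from (348,240) to (356,290). The dish is at (210,321), the cup at (531,343) and the jar at (511,232), all in 1.5x pixels.

```bash
cat >> h.py <<'E'
E
python3 - <<'E'
from h import *
from scipy.optimize import least_squares
c=cam("top","top_c.png",(180,135,300,290),5); s=cam("scene","sc_c.png",(220,130,360,255),5)
u=lambda p:((p[0]+.5)/1.5-.5,(p[1]+.5)/1.5-.5)
T=[((140,94,75),(284,240)),((140,-94,75),(402,218)),((-140,-94,75),(437,398)),((-140,94,75),(316,420))]
S=[((140,94,75),(527,307)),((-140,94,75),(440,214)),((-140,-94,75),(346,246))]
def W(x,p): return np.array([x[0]+np.cos(x[2])*p[0]-np.sin(x[2])*p[1],x[1]+np.sin(x[2])*p[0]+np.cos(x[2])*p[1],p[2]])
def f(x): return np.concatenate([proj(k,W(x,p))-u(q) for k,L in((c,T),(s,S)) for p,q in L])
r=least_squares(f,[560,60,.1]);print(r.x,f(r.x).round(1))
print("knob grip",W(r.x,(60,80,109)),"proj",proj(c,W(r.x,(60,80,109)))*1.5,proj(s,W(r.x,(60,80,109)))*1.5)
for n,p,z in(("head end",(348,240),27),("neck",(358,290),27),("handle at cover",(363,320),20)): print(n,at(c,u(p),z))
E
```

```text
[5.40689756e+02 1.14550258e+02 1.80295040e-01] [-0.5 -0.3  0.3 -0.7 -0.  -0.5 -1.2  0.   1.6  1.3 -1.  -1.2 -2.8 -2.9]
knob grip [585.37161897 204.01271497 109.        ] proj [296.29245619 285.972729  ] [494.43854197 263.76262626]
head end [668.8490484  136.51478365  27.        ]
neck [586.86064735 120.08717555  27.        ]
handle at cover [538.57945082 112.50663828  20.        ]
```

View pics/top_c.png

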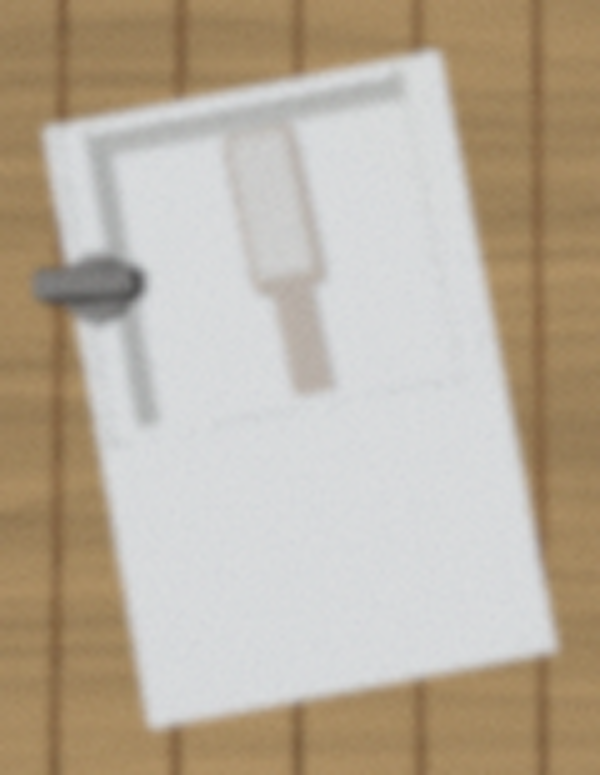

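View pics/sc_c.png

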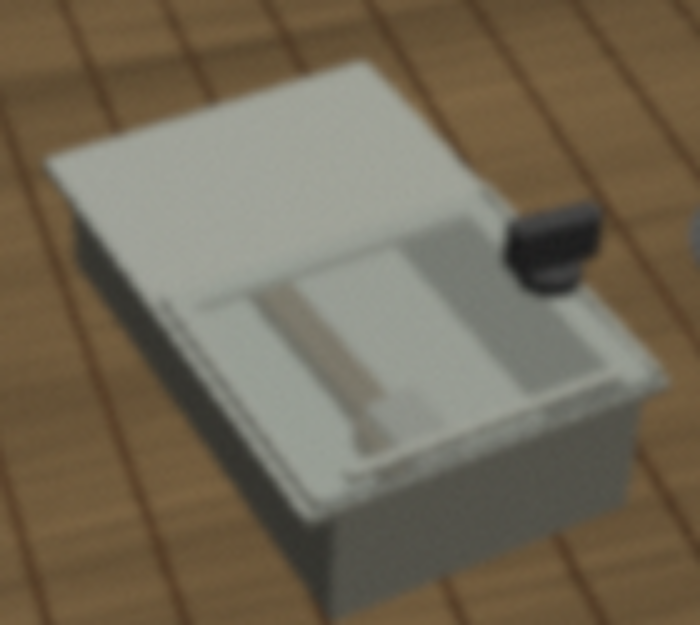

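The crops show the box corners, the knob bar running along the image row direction (35..145, 283) so about 0.18 rad, and the brush head from (228..300, ~128) to (250..325, ~283). I'll refit with these pixels.

```bash
cat >> h.py <<'E'
def to(p,yaw):
    "shift in tool axes (now) and turn to reach world point p, jaw axis at yaw deg (mod 180)"
    s=status.observe(); from scipy.spatial.transform import Rotation as Ro
    w,x,y,z=s["tcp_rot"];R=Ro.from_quat([x,y,z,w]).as_matrix()
    psi=np.degrees(np.arctan2(R[1,1],R[0,1])); d=(psi-yaw+180)%360-180
    print("t",s["clock"],"tcp",np.round(s["tool_pos"],1),"jaw",round(psi,1),"shift",(R.T@(np.array(p)-s["tool_pos"])).round(1),"turn",round(np.radians(d),3),"F",s["wrist_force"].round(1),"w",round(s["grip_width"],1),"q",s["qpos"].round(2))
E
python3 - <<'E'
from h import *
from scipy.optimize import least_squares
c=cam("top"); s=cam("scene")
u=lambda p:((p[0]+.5)/5-.5+180,(p[1]+.5)/5-.5+135)
v=lambda p:((p[0]+.5)/5-.5+220,(p[1]+.5)/5-.5+130)
T=[((140,94,75),(45,128)),((140,-94,75),(440,52)),((-140,-94,75),(560,650)),((-140,94,75),(150,728))]
S=[((-140,94,75),(370,62)),((-140,-94,75),(45,160)),((140,-80,0),(330,617)),((140,80,0),(625,503))]
def W(x,p): return np.array([x[0]+np.cos(x[2])*p[0]-np.sin(x[2])*p[1],x[1]+np.sin(x[2])*p[0]+np.cos(x[2])*p[1],p[2]])
def f(x): return np.concatenate([proj(c,W(x,p))-u(q) for p,q in T]+[proj(s,W(x,p))-v(q) for p,q in S])
r=least_squares(f,[540,114,.18]);X=r.x;print(X,f(X).round(1))
print("knob",W(X,(60,80,119)),"seen",at(c,u((90,274)),119))
def B(p):
    d=np.array(p[:2])-X[:2];a=X[2];return np.round([d[0]*np.cos(a)+d[1]*np.sin(a),-d[0]*np.sin(a)+d[1]*np.cos(a)],1)
for n,p,z in(("h1",(228,137),27),("h2",(300,123),27),("n1",(252,291),27),("n2",(325,275),27),("c1",(298,394),23),("c2",(334,388),23)): q=at(c,u(p),z);print(n,q.round(1),B(q))
to(W(X,(60,80,0))+[0,0,160],0)
E
```

```text
[5.40388184e+02 1.15721977e+02 1.84121461e-01] [-0.6 -0.3 -0.2 -0.5 -0.8  0.  -0.6 -0.1 -1.3 -0.8 -0.6 -0.6 -0.5  0.8
 -0.2  0. ]
knob [584.72739895 205.35474984 119.        ] seen [587.10571151 201.91796198 119.        ]
h1 [663.6 152.8  27. ] [127.9  13.9]
h2 [670.2 117.5  27. ] [128. -22.]
n1 [587.9 140.8  27. ] [51.3 15.9]
n2 [595.5 105.3  27. ] [ 52.2 -20.4]
c1 [537.9 118.7  23. ] [-1.9  3.4]
c2 [540.8 101.2  23. ] [ -2.3 -14.4]
t 0.3 tcp [225.8 609.3 200. ] jaw 69.7 shift [-476.9 -254.    40.1] turn 1.216 F [-0.1 -0.4 -0.3] w 85.1 q [-1.26  0.47 -0.01  1.6   0.01  1.07 -0.06]
```

Request:
carry_out(steps=[[[0,0,0],0.152],[[0,0,0],0.152],[[0,0,0],0.152],[[0,0,0],0.152],[[0,0,0],0.152],[[0,0,0],0.152],[[0,0,0],0.152],[[0,0,0],0.152]], hand=50)

```text
clock: 1.3
tool_pos: [225.5, 608.7, 199.1]
tcp_rot: [0.0, 0.721, 0.693, -0.001]
wrist_force: [0.8, 0.1, 0.5]
grip_width: 49.7
```

Request:
carry_out(steps=[[[-40,36,4],0],[[-40,36,4],0],[[-40,36,4],0],[[-40,36,4],0],[[-40,36,4],0],[[-40,36,4],0],[[-40,36,4],0],[[-40,36,4],0],[[-40,36,4],0],[[-40,36,4],0]])

```text
clock: 2.55
tool_pos: [576.9, 190.2, 158.1]
tcp_rot: [-0.001, 0.717, 0.697, 0.001]
wrist_force: [0.7, -0.1, 0.1]
grip_width: 50.1
```

```bash
python3 - <<'E'
from h import *
to((586,204,160),0)
E
```

```text
t 2.55 tcp [576.9 190.2 158.1] jaw -1.6 shift [14.1  8.7 -1.8] turn -0.028 F [ 0.7 -0.1  0.1] w 50.1 q [-0.68  0.45  0.4   1.77 -0.21  0.96 -0.22]
```

Request:
carry_out(steps=[[[14,9,0],-0.028],[[0,0,20],0],[[0,0,0],0]])

```text
clock: 2.92
tool_pos: [587.9, 198.9, 135.9]
tcp_rot: [-0.0, 0.71, 0.705, 0.0]
wrist_force: [-0.1, 0.1, -0.4]
grip_width: 50.2
```

```bash
python3 - <<'E'
from h import *
cam("scene","k1.png",(200,60,380,230),4)
to((586,204,95),0)
E
```

```text
t 2.975 tcp [588.6 199.8 137.1] jaw -0.4 shift [ 4.1 -2.7 42.1] turn -0.006 F [-0.7  0.4 -0.2] w 50.1 q [-0.67  0.5   0.38  1.75 -0.23  0.93 -0.19]
```

View pics/k1.png

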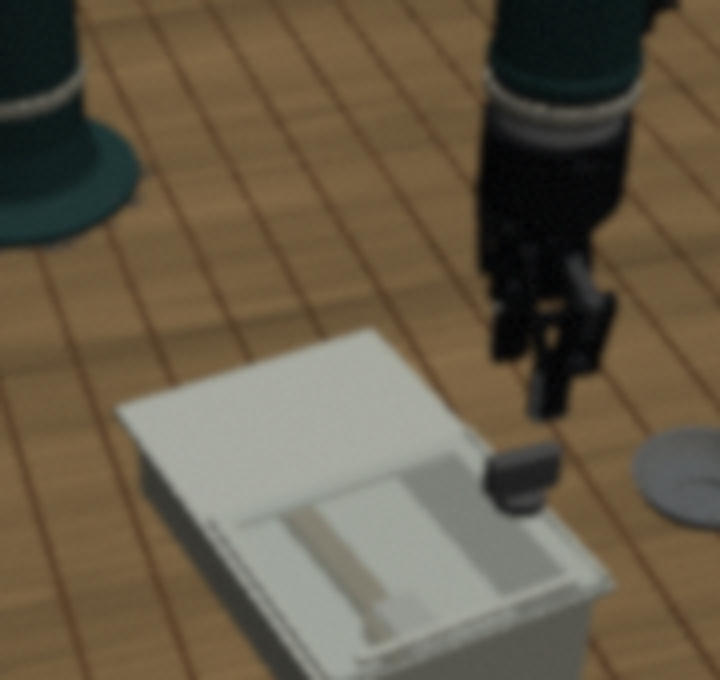

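The scene crop shows the fingers above the knob bar (around (522,466)), one on each side. Now I'll descend and close.

Request:
carry_out(steps=[[[4,-2,20],0],[[0,0,20],0],[[0,0,2],0],[[0,0,0],0]])

```text
clock: 3.48
tool_pos: [585.6, 206.5, 94.6]
tcp_rot: [-0.0, 0.708, 0.706, 0.002]
wrist_force: [0.3, -0.4, -1.0]
grip_width: 50.0
```

Request:
carry_out(steps=[[[0,0,0],0],[[0,0,0],0],[[0,0,0],0],[[0,0,0],0]], hand=0, force=40)

```text
clock: 3.98
tool_pos: [586.9, 206.6, 96.5]
tcp_rot: [0.0, 0.708, 0.706, 0.003]
wrist_force: [-0.0, 0.0, -0.1]
grip_width: 0.1
```

```bash
python3 - <<'E'
from h import *
to((586,204,95),-79.5)
E
```

```text
t 3.975 tcp [586.9 206.6  96.5] jaw -0.2 shift [-2.6 -0.9  1.5] turn 1.385 F [-0.   0.  -0.1] w 0.1 q [-0.66  0.55  0.36  1.78 -0.25  0.85 -0.18]
```

The fingers closed on nothing, so I need to look.

```bash
python3 - <<'E'
from h import *
c=cam("scene","k2.png",(240,80,380,220),4.5)
d=cam("top","k2t.png",(160,130,300,270),4.5)
s=status.observe(); p=s["tool_pos"]
for k,o in((c,(240,80)),(d,(160,130))): print((proj(k,p)+.5-o)*4.5)
im=np.hstack([cv2.imread("pics/k2.png"),cv2.imread("pics/k2t.png")]);cv2.imwrite("pics/k2b.png",cv2.resize(im,(800,400)))
E
```

```text
[409.02689938 452.92951941]
[170.98543168 274.70512917]
```

View pics/k2b.png

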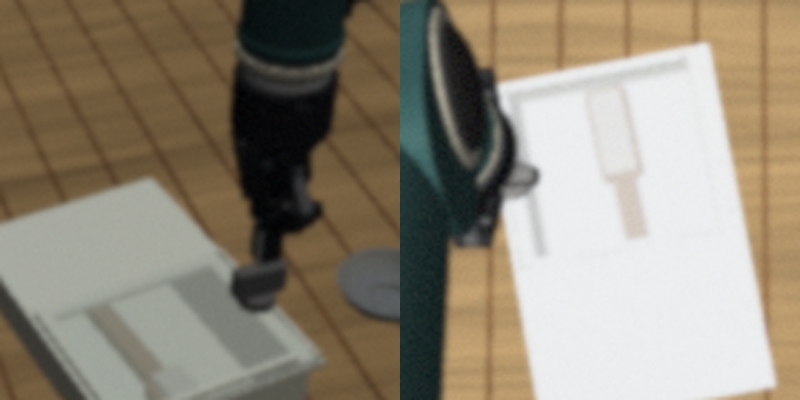

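```bash
python3 - <<'E'
from h import *
c=cam("scene"); d=cam("top")
for z in(137,145):
  for x in(-31,0,31): print(z,x,(proj(c,(588.6+x,199.8,z))+.5-(200,60))*4)
# knob bar top corners projected in k2 (scaled *400/630)
for z in(119,91):
  for y in (-23,23):
    for x in(-7,7): print(x,y,z,((proj(c,(586+x,205+y,z))+.5-(240,80))*4.5*.635).round())
print("z81 hub", ((proj(c,(586,205,81))+.5-(240,80))*4.5*.635).round())
cam("scene","k3.png",(300,130,360,200),9)
E
```

```text
137 -31 [499.78719872 400.41896173]
137 0 [520.27240826 432.52004625]
137 31 [541.65938825 466.0342386 ]
145 -31 [500.94258763 389.50040798]
145 0 [521.55723282 421.52878849]
145 31 [543.08407459 454.97442255]
-7 -23 119 [230. 266.]
7 -23 119 [237. 277.]
-7 23 119 [283. 256.]
7 23 119 [290. 266.]
-7 -23 91 [228. 292.]
7 -23 91 [234. 303.]
-7 23 91 [280. 282.]
7 23 91 [286. 292.]
z81 hub [256. 301.]
```

View pics/k3.png

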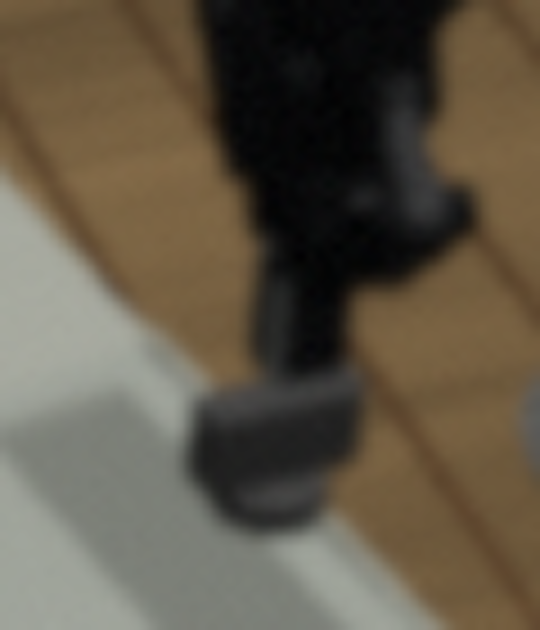

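The scene view shows the bar where expected, but the fingertips appear about 30 mm higher than the reported TCP. They sit at the bar's top edge at (300,375), so they closed above the bar. I'll touch the bar top gently to measure the offset.

Request:
carry_out(steps=[[[-2,0,3],0],[[0,0,2],0],[[0,0,0],0]])

```text
clock: 4.6
tool_pos: [586.6, 204.3, 90.6]
tcp_rot: [0.0, 0.708, 0.706, 0.003]
wrist_force: [-0.0, 0.2, 0.4]
grip_width: -0.4
```

Request:
carry_out(steps=[[[0,0,2],0],[[0,0,2],0],[[0,0,0],0]])

```text
clock: 4.97
tool_pos: [587.2, 204.6, 88.4]
tcp_rot: [0.0, 0.708, 0.706, 0.004]
wrist_force: [-0.2, 1.0, -0.5]
grip_width: -0.2
```

Request:
carry_out(steps=[[[0,0,2],0],[[0,0,2],0],[[0,0,0],0]])

```text
clock: 5.35
tool_pos: [587.9, 204.8, 88.4]
tcp_rot: [-0.0, 0.708, 0.706, 0.005]
wrist_force: [0.5, 0.8, -0.4]
grip_width: -0.1
```

Request:
carry_out(steps=[[[0,0,2],0],[[0,0,2],0],[[0,0,0],0]])

```text
clock: 5.72
tool_pos: [588.5, 205.1, 88.3]
tcp_rot: [-0.001, 0.708, 0.706, 0.006]
wrist_force: [-0.6, -0.4, 0.1]
grip_width: -0.3
```

```bash
python3 - <<'E'
from h import *
cam("scene","k4.png",(300,130,360,200),9)
to((586,204,95),0)
E
```

```text
t 5.775 tcp [588.8 205.1  88.1] jaw -0.2 shift [-1.1 -2.7 -6.9] turn -0.003 F [-0.4  0.   3.8] w 0.7 q [-0.65  0.56  0.36  1.78 -0.26  0.83 -0.17]
```

View pics/k4.png

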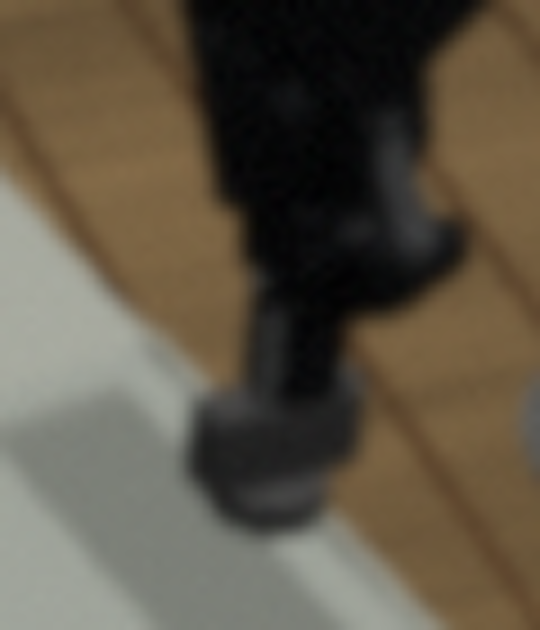

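The fingertips rest on the bar top (tip at about (300,395)) with the reported z stuck at 88.3 while the bar top is at 119. The true tip is therefore about 30.5 mm above the reported TCP, and I'll apply that offset from here on.

Request:
carry_out(steps=[[[-1,-3,-10],0],[[0,0,-10],0],[[0,0,0],0]])

```text
clock: 6.15
tool_pos: [585.3, 204.0, 108.5]
tcp_rot: [-0.001, 0.708, 0.706, 0.006]
wrist_force: [0.4, -0.8, 0.8]
grip_width: -0.1
```

Request:
carry_out(steps=[[[0,0,0],0],[[0,0,0],0],[[0,0,0],0],[[0,0,14],0],[[0,0,14],0],[[0,0,12],0],[[0,0,0],0]], hand=50)

```text
clock: 7.02
tool_pos: [584.1, 203.9, 63.4]
tcp_rot: [-0.001, 0.708, 0.706, 0.004]
wrist_force: [-0.3, 0.8, 1.0]
grip_width: 50.1
```

```bash
python3 - <<'E'
from h import *
to((586,204,65),0)
E
```

```text
t 7.025 tcp [584.1 203.9  63.4] jaw -0.1 shift [ 0.1  1.9 -1.6] turn -0.002 F [-0.3  0.8  1. ] w 50.1 q [-0.64  0.59  0.35  1.8  -0.28  0.79 -0.16]
```

Request:
carry_out(steps=[[[0,2,-2],0],[[0,0,0],0],[[0,0,0],0],[[0,0,0],0],[[0,0,0],0]], hand=0, force=50)

```text
clock: 7.65
tool_pos: [583.8, 204.2, 65.9]
tcp_rot: [-0.003, 0.708, 0.706, 0.002]
wrist_force: [-1.1, -0.9, -1.9]
grip_width: 12.9
```

Request:
carry_out(steps=[[[0,0,0],0.15],[[0,0,0],0.15],[[0,0,0],0.15],[[0,0,0],0.15],[[0,0,0],0.15],[[0,0,0],0.15],[[0,0,0],0.15],[[0,0,0],0.15]])

```text
clock: 8.65
tool_pos: [583.2, 204.5, 65.9]
tcp_rot: [-0.004, 0.986, 0.166, -0.001]
wrist_force: [-1.0, -0.4, -3.0]
grip_width: 13.2
```

```bash
python3 - <<'E'
from h import *
to((585,204,65),-75.4)
E
```

```text
t 8.65 tcp [583.2 204.5  65.9] jaw -70.9 shift [1.5 1.  0.9] turn 0.078 F [-1.  -0.4 -3. ] w 13.2 q [-0.86  0.65  0.66  1.81 -0.52  0.85 -1.19]
```

Request:
carry_out(steps=[[[0,0,0],0.06],[[0,0,0],0.05],[[0,0,0],0.05],[[0,0,0],0.05],[[0,0,0],0.05],[[0,0,0],0.0]])

```text
clock: 9.4
tool_pos: [582.0, 204.1, 66.1]
tcp_rot: [0.001, 0.999, 0.046, -0.002]
wrist_force: [-0.9, -2.4, -1.6]
grip_width: 13.1
```

```bash
python3 - <<'E'
from h import *
to((585,204,65),-75.4); print(status.observe()["moment"])
E
```

```text
t 9.4 tcp [582.  204.1  66.1] jaw -84.8 shift [3.  0.4 1.1] turn -0.164 F [-0.9 -2.4 -1.6] w 13.1 q [-0.91  0.67  0.72  1.82 -0.57  0.88 -1.4 ]
[-0.37278435  0.10542189  1.72851632]
```

Request:
carry_out(steps=[[[-5,0,0],-0.05],[[-15,1.5,0],0],[[-15,1.5,0],0],[[-15,1.5,0],0],[[-15,1.5,0],0],[[-15,1.5,0],0],[[-15,1.5,0],0]])

```text
clock: 10.28
tool_pos: [485.1, 185.7, 66.0]
tcp_rot: [-0.002, 0.997, 0.074, 0.001]
wrist_force: [1.9, 2.1, -4.1]
grip_width: 12.9
```

```bash
python3 - <<'E'
from h import *
to((449.3,179.4,66),-75.4); print(status.observe()["moment"])
E
```

```text
t 10.275 tcp [485.1 185.7  66. ] jaw -81.5 shift [-36.3   1.   -0. ] turn -0.107 F [ 1.9  2.1 -4.1] w 12.9 q [-1.01  0.53  0.74  2.06 -0.53  0.74 -1.36]
[ 0.42338654 -0.21961064  0.85493943]
```

Request:
carry_out(steps=[[[-12,0.5,0],0],[[-12,0.5,0],0],[[-10,0,0],0],[[-6,0,0],0],[[-6,0,0],0],[[-6,0,0],0],[[-6,0,0],0]])

```text
clock: 11.15
tool_pos: [449.4, 178.3, 67.0]
tcp_rot: [0.001, 0.997, 0.073, 0.03]
wrist_force: [28.2, 7.4, -39.4]
grip_width: 13.0
```

```bash
python3 - <<'E'
from h import *
to((449.3,179.4,66),-75.4); print(status.observe()["moment"])
E
```

```text
t 11.15 tcp [449.4 178.3  67. ] jaw -81.6 shift [-0.  -1.1  1. ] turn -0.108 F [ 28.2   7.4 -39.4] w 13.0 q [-1.09  0.45  0.77  2.19 -0.5   0.62 -1.4 ]
[ 1.35520042 -4.86339349  1.27233908]
```

At the stop. Now back off, open and rise.

Request:
carry_out(steps=[[[0,0,0],0],[[0,0,0],0],[[0,0,0],0]], hand=45)

```text
clock: 11.52
tool_pos: [449.6, 177.6, 67.6]
tcp_rot: [0.0, 0.997, 0.07, 0.03]
wrist_force: [-0.2, 1.4, -0.4]
grip_width: 44.9
```

Request:
carry_out(steps=[[[0,0,-20],0],[[0,0,-20],0],[[0,0,-20],0],[[0,0,-10],0],[[0,0,0],0]], hand=60)

```text
clock: 12.15
tool_pos: [443.4, 175.9, 139.4]
tcp_rot: [-0.001, 0.997, 0.067, 0.028]
wrist_force: [-0.6, 0.2, 0.8]
grip_width: 60.1
```

```bash
python3 - <<'E'
from h import *
cam("scene","l1.png",(200,40,370,230),4)
to((637.2,130,130),-79.5)
E
```

```text
t 12.2 tcp [443.1 175.7 138.9] jaw -82.4 shift [185.5  71.1  19.4] turn -0.05 F [-0.5 -0.9  0.7] w 60.3 q [-1.24  0.3   0.92  2.16 -0.33  0.77 -1.55]
```

View pics/l1.png

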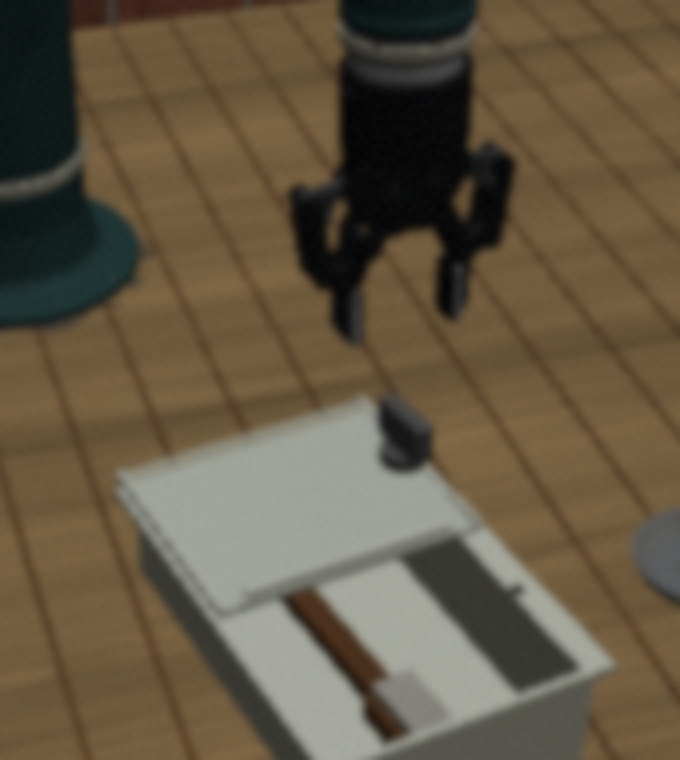

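The lid is fully open, the knob bar lies along box x (at (405,435)), and the head and pad are exposed at about (400,700). Next I'll go above the brush head.

Request:
carry_out(steps=[[[23,9,1],-0.01],[[23,9,1],-0.01],[[23,9,1],-0.01],[[23,9,1],-0.01],[[23,9,1],-0.01],[[23,9,1],0],[[23,9,1],0],[[23,9,1],0],[[0,0,0],0]], hand=52)

```text
clock: 13.32
tool_pos: [636.2, 132.9, 128.9]
tcp_rot: [0.002, 0.996, 0.093, 0.019]
wrist_force: [0.5, -0.3, 0.6]
grip_width: 52.1
```

```bash
python3 - <<'E'
from h import *
to((638,130,60),-79.5)
E
```

```text
t 13.325 tcp [636.2 132.9 128.9] jaw -79.4 shift [-1.4  2.7 69. ] turn 0.002 F [ 0.5 -0.3  0.6] w 52.1 q [-0.81  0.62  0.77  1.73 -0.51  0.96 -1.22]
```

Request:
carry_out(steps=[[[-1,3,20],0],[[0,0,20],0],[[0,0,20],0],[[0,0,20],0],[[0,0,20],0],[[0,0,0],0]])

```text
clock: 14.08
tool_pos: [634.1, 130.7, 18.1]
tcp_rot: [0.001, 0.996, 0.093, 0.015]
wrist_force: [-0.1, -0.4, -0.1]
grip_width: 51.8
```

```bash
python3 - <<'E'
from h import *
to((638,130,-23),-79.5)
c=cam("scene","b1.png",(220,80,370,240),4.5)
E
```

```text
t 14.075 tcp [634.1 130.7  18.1] jaw -79.3 shift [ 2.4  1.2 41.2] turn 0.003 F [-0.1 -0.4 -0.1] w 51.8 q [-0.73  0.76  0.66  1.78 -0.63  0.79 -1.14]
```

View pics/b1.png

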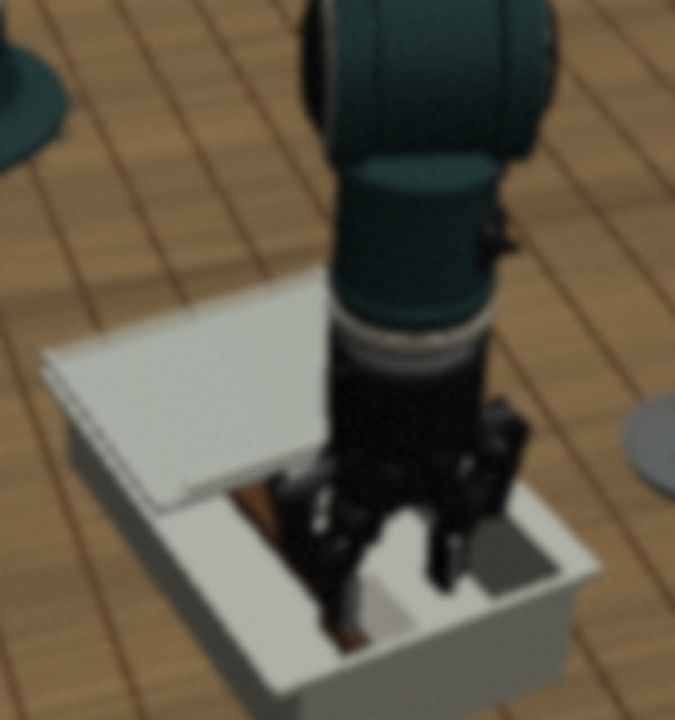

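The fingers straddle the head: left tip at (340,630), right tip at (440,585), pad at about (385,605). A quick numerical check of the centring before descending.

```bash
python3 - <<'E'
from h import *
c=cam("scene")
f=lambda p:((proj(c,p)+.5-(220,80))*4.5).round()
a=np.radians(-79.4);j=np.array([np.cos(a),np.sin(a),0])
T=np.array([634.1-.9,130.7,18+30.5+5])
for k in(-26,26,-36,36): print("tip",k,f(T+k*j))
X=(540.4,115.7,.184)
def W(x,y,z): return np.array([X[0]+np.cos(X[2])*x-np.sin(X[2])*y,X[1]+np.sin(X[2])*x+np.cos(X[2])*y,z])
for p in((128,-22,27),(128,14,27),(123,-18,37),(123,10,37),(53,10,37),(53,-18,37)): print(p,f(W(*p)))
to(W(98,-3.5,-23),-79.5)
E
```

```text
tip -26 [432. 585.]
tip 26 [344. 617.]
tip -36 [448. 578.]
tip 36 [327. 624.]
(128, -22, 27) [386. 693.]
(128, 14, 27) [447. 669.]
(123, -18, 37) [389. 670.]
(123, 10, 37) [436. 652.]
(53, 10, 37) [367. 567.]
(53, -18, 37) [321. 584.]
t 14.175 tcp [635.7 130.7  20.2] jaw -79.3 shift [ 0.2  0.6 43.2] turn 0.003 F [-0.6  1.5 -0. ] w 51.8 q [-0.73  0.76  0.67  1.78 -0.63  0.79 -1.14]
```

The tips and the brush match the model to within about 1 px. Descend and close.

Request:
carry_out(steps=[[[0,0.5,15],0],[[0,0,15],0],[[0,0,9],0],[[0,0,0],0]])

```text
clock: 14.68
tool_pos: [638.4, 130.6, -20.0]
tcp_rot: [0.001, 0.996, 0.093, 0.018]
wrist_force: [-0.1, 0.5, 0.1]
grip_width: 52.1
```

```bash
python3 - <<'E'
from h import *
to((637.4,130.2,-23),-79.5)
E
```

```text
t 14.675 tcp [638.4 130.6 -20. ] jaw -79.3 shift [-1.2  0.2  2.9] turn 0.003 F [-0.1  0.5  0.1] w 52.1 q [-0.7   0.82  0.62  1.78 -0.67  0.73 -1.1 ]
```

Request:
carry_out(steps=[[[0,0,2],0],[[0,0,0],0],[[0,0,0],0],[[0,0,0],0],[[0,0,0],0]], hand=20, force=40)

```text
clock: 15.3
tool_pos: [639.0, 130.7, -21.5]
tcp_rot: [0.001, 0.995, 0.093, 0.019]
wrist_force: [1.6, -0.0, -1.5]
grip_width: 35.1
```

Request:
carry_out(steps=[[[0,0,-10],0],[[0,0,-10],0],[[0,0,-10],0],[[0,0,-10],0],[[2,0,-10],0],[[3,0,-10],0],[[3,0,-10],0]])

```text
clock: 16.18
tool_pos: [642.6, 131.9, 52.3]
tcp_rot: [0.001, 0.996, 0.093, 0.017]
wrist_force: [-0.2, 0.4, -4.8]
grip_width: 34.7
```

```bash
python3 - <<'E'
from h import *
to((639,130,50),-79.5);print(status.observe()["moment"])
E
```

```text
t 16.175 tcp [642.6 131.9  52.3] jaw -79.3 shift [-3.9  1.2  2.1] turn 0.003 F [-0.2  0.4 -4.8] w 34.7 q [-0.74  0.73  0.7   1.75 -0.6   0.85 -1.16]
[ 0.01153409 -0.1469855  -0.02296088]
```

Request:
carry_out(steps=[[[6,0,-8],0],[[6,0,-8],0],[[6,0,-6],0],[[9,0,-5],0],[[9,0,-5],0],[[9,0,-5],0],[[9,0,-5],0]])

```text
clock: 17.05
tool_pos: [699.2, 143.0, 99.8]
tcp_rot: [0.001, 0.995, 0.093, 0.018]
wrist_force: [-0.1, 0.3, -3.4]
grip_width: 35.1
```

```bash
python3 - <<'E'
from h import *
to((639,130,50),-79.5);print(status.observe()["moment"])
E
```

```text
t 17.05 tcp [699.2 143.   99.8] jaw -79.3 shift [-63.4   1.3  47.5] turn 0.003 F [-0.1  0.3 -3.4] w 35.1 q [-0.72  0.75  0.73  1.58 -0.57  0.99 -1.21]
[ 0.0979499  -0.27155607 -0.03318706]
```

Request:
carry_out(steps=[[[10,0,-5],0],[[10,0,-5],0],[[10,0,-5],0],[[10,0,-5],0],[[10,0,-5],0],[[10,0,-5],0]])

```text
clock: 17.8
tool_pos: [761.4, 154.7, 134.9]
tcp_rot: [0.001, 0.995, 0.093, 0.019]
wrist_force: [-0.7, 0.1, -1.5]
grip_width: 34.9
```

```bash
python3 - <<'E'
from h import *
to((639,130,50),-79.5);print(status.observe()["moment"])
c=cam("scene","e1.png",(180,0,480,260),2.6)
E
```

```text
t 17.8 tcp [761.4 154.7 134.9] jaw -79.3 shift [-127.9    1.1   80.3] turn 0.003 F [-0.7  0.1 -1.5] w 34.9 q [-0.67  0.82  0.73  1.36 -0.57  1.13 -1.26]
[ 0.01451518 -0.03692236  0.0270046 ]
```

View pics/e1.png

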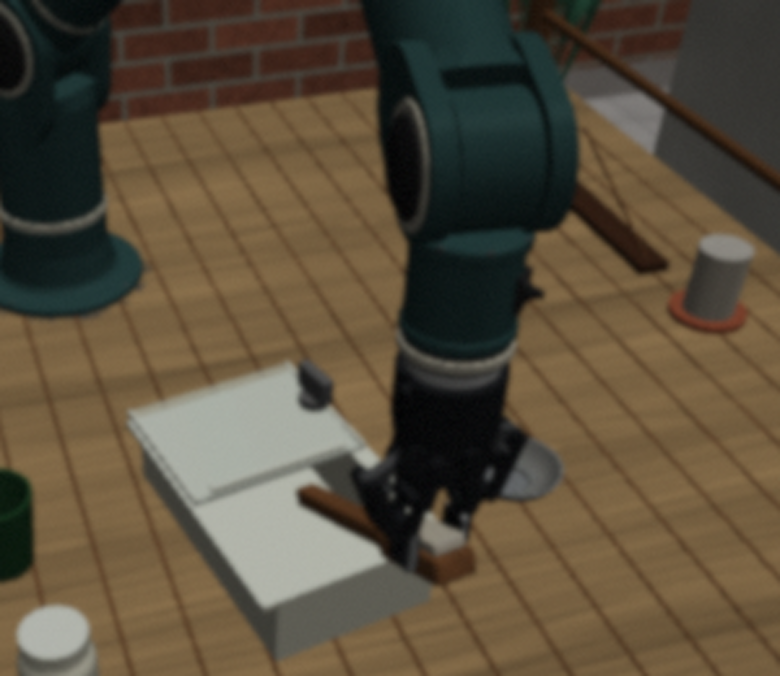

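The brush hangs free, with its handle end at (305,492) clear of the lid edge and the head at (455,560). I'll firm up the grip and raise it.

Request:
carry_out(steps=[[[0,0,0],0],[[0,0,-10],0],[[0,0,-15],0],[[0,0,-15],0],[[0,0,-15],0],[[0,0,-15],0],[[0,0,-15],0],[[0,0,-15],0]], force=80)

```text
clock: 18.85
tool_pos: [758.1, 154.5, 243.0]
tcp_rot: [0.001, 0.995, 0.093, 0.02]
wrist_force: [-0.1, 0.5, -1.6]
grip_width: 34.0
```

Request:
carry_out(steps=[[[0,0,-15],0],[[0,0,-15],0],[[0,0,-15],0],[[0,0,-15],0],[[0,0,-10],0],[[0,0,-5],0],[[0,0,0],0],[[0,0,0],0]])

```text
clock: 19.85
tool_pos: [755.0, 154.1, 323.9]
tcp_rot: [0.001, 0.995, 0.093, 0.02]
wrist_force: [-1.2, -0.3, -1.6]
grip_width: 34.3
```

```bash
python3 - <<'E'
from h import *
to((639,130,50),-79.5);print(status.observe()["moment"])
c=cam("scene","e2.png",s=1.5)
f=lambda p:((proj(c,p)+.5)*1.5).round()
s=status.observe()["tool_pos"]
G=s+[0,0,38]
for th in(0,20,30,45): 
    t=np.radians(th);print(th,"handle end",f(G+195*np.array([-np.cos(t)*.983,-np.cos(t)*.183,-np.sin(t)])),"z",G[2]-195*np.sin(t), "head",f(G+30*np.array([np.cos(t)*.983,np.cos(t)*.183,np.sin(t)])))
E
```

```text
t 19.85 tcp [755.  154.1 323.9] jaw -79.3 shift [-129.2    0.7  269. ] turn 0.003 F [-1.2 -0.3 -1.6] w 34.3 q [-0.68  0.68  0.81  1.17 -0.48  1.43 -1.33]
[ 0.02240979  0.01565481 -0.0037235 ]
0 handle end [445. 118.] z 361.80768627916643 head [549. 206.]
20 handle end [447. 166.] z 295.113758330661 head [549. 198.]
30 handle end [452. 190.] z 264.30768627916643 head [549. 193.]
45 handle end [462. 226.] z 223.9218639477897 head [547. 186.]
```

View pics/e2.png

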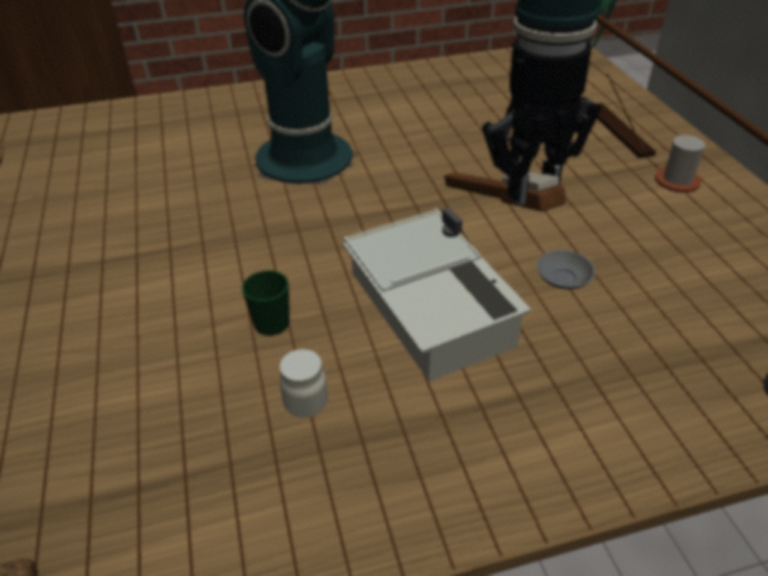

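The handle end at (447,180) matches a tilt of about 25°, so the lowest point of the brush is at about z = 270 mm. The lid is still open, and the cup, dish and jar are at the same pixels as at the start.

```bash
python3 -c "
from workcell import workorder
print(workorder.hand_in())"
```

```text
the job is handed in; nothing more can be done
None
```

The job is handed in at about 20 s of the 58 s allowed, with the brush held firmly above the box and the lid open. I turned the knob clockwise to its stop and slid the lid fully back, about 135 mm. I then gripped the brush head, raised it so the brush pivoted under the cover edge, and drew it out diagonally.

**Last checks:**
- **Brush:** the grip opening is 34 mm on the head, and the wrist carries about 1.6 N, the brush's weight. The brush is tilted about 25°, with its lowest point near z = 270 mm against the required 135 mm or so.
- **Lid and bystanders:** the last picture shows the lid fully back and the knob along the box. The cup, dish and jar are at the same pixels as at the start.

**What went wrong or disagreed:**
- The reported TCP height read about 30 mm below the true fingertips. My first knob grasp closed in the air above the bar. I measured the offset by touching the bar's top and corrected every later move for it.
- The wrist force stayed near zero while the fingers rested on the bar, so I found that contact from the stalled height and a picture.
- Pushing against the lid stop loaded the wrist to about 49 N and left the tool tilted about 3°. The tilt later shrank to about 2° and did no harm.

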